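# Dial open the orange bit lockbox on the drill line

### The job

Unlock the orange lockbox: turn its dial clockwise until the white pointer is on the red mark, back anticlockwise past green and yellow to the blue mark, then clockwise past yellow to the green mark, resting about a second on each. Let go of the dial there, and only then press the white release button on the same lid all the way down and let it come back up. Leave the dial of the grey lockbox as it is.

Things in the scene. Friction and masses are not known exactly. Their poses are not given: they have to be found in the camera images.
- orange_dial (a joint): Dial on the lid of the orange lockbox (150 x 210 mm, lid 70 mm high, fixed, yawed up to 0.3). Value in rad, grows clockwise seen from above, stops at +-0.95, stays where left (friction 0.04 N m). 0: pointer along the box's +x, away from the robot. Coloured marks on the black ring round it: blue at -0.65, yellow -0.22, green +0.22, red +0.65. One grasp reaches all four.
- orange_dial_grip (a point): On the dial's vertical axis, at the height to grip. Turns with the dial: x runs along the bar grip to the white pointer end, z up. The bar is black, 60 mm long, 16 mm wide (y), 30 mm high, centred here, its top 8 mm above this point; below it, 22 mm under this point, is the top of an aluminium disc 80 mm across. Grip the bar's long sides and turn.
- orange_release_top (a point): Centre of the top of the white release button, 30 mm across, in a low black housing on the orange lid, 106 mm from the dial's axis along the box's -y (right of the dial, seen from the robot). Top 92 mm above the table at rest; moves with the button: travel 6 mm, springs back, 4 N when fully down.
- grey_dial_tip (a point): Pointer end of the bar on the dial of the grey lockbox, a bystander of the same make and size: 30 mm from that dial's axis, 8 mm below the bar's top. It turns with that dial, which must not be turned.

How it is judged:
On the way, in this order (a step that is already met when the one before it is completed fails the run):
1. the orange dial rests on red (within 10 degrees) (value of joint orange_dial between 0.47 and 0.83 rad), for 0.4 s.
2. then on blue (within 10 degrees) (value of joint orange_dial between -0.83 and -0.47 rad), for 0.4 s.
3. then on green (within 10 degrees) (value of joint orange_dial between 0.04 and 0.4 rad), for 0.4 s.
4. then the orange release button is pressed at least 4 of its 6 mm down with the dial on green (all of step 3 and height (world z) of orange_release_top below 0.088 m), for 0.05 s.
At the end, for the whole second after the job is handed in: The orange dial rests, released, within 10 degrees of green, the orange release button is back up (within 1.5 mm), and the grey dial's pointer end is within 6 mm of where it started (all of step 3 and velocity of joint orange_dial between -0.05 and 0.05 rad/s and height (world z) of orange_release_top above 0.0905 m and distance of grey_dial_tip from where it was at the start of the episode below 0.006 m); the robot touches nothing.
It fails at once if the orange release button is pressed (more than 4 mm) while the dial is not on green (height (world z) of orange_release_top below 0.088 m and not (value of joint orange_dial between 0.04 and 0.4 rad)).
It fails at once if the grey lockbox's dial is turned (pointer end moved more than 6 mm) (distance of grey_dial_tip from where it was at the start of the episode above 0.006 m).
It also fails if it takes over 48 s, if anything falls off the work surface, if the arm or the gripper's body presses on something with over 40 N, if the wrist force passes 120 N, or if a joint passes its speed limit or range.

### The arm

A 6-joint arm with a two-finger parallel gripper is mounted at the origin on the work surface. World frame = base frame: x ahead of the robot, y to its left, z up, the work surface at z = 0. Lengths are in m, angles in rad, forces in N, time in s.
With the tool pointing down it reaches from about 0.25 to 0.775 m from the base axis. Payload 4 kg.
Tool frame: the origin (TCP) lies midway between the tips of the shut fingers; the grasp point (between the pads) lies 19 mm behind it (robot.hold_point_z is the distance from the TCP to the grasp point, in m); z points along the fingers, y is the line along which they close (so a half turn about z gives the same grasp; the last joint's range is limited). The gripper opens to 94 mm and grips with 3 to 60 N. Pads are 16 mm wide; open, the fingers measure 119 mm over their backs; the gripper's body (75 mm by 177 mm) begins 78 mm behind the grasp point.
Start: joints at [-1.279, 0.087, 1.371, -0, 1.684, -0.103], TCP at [0.212, -0.508, 0.206] pointing down, gripper open.
Joint ranges: [-3.1, 3.1], [-0.76, 2.03], [0.27, 2.55], [-1.08, 4.22], [0.17, 2.65], [-2.57, 2.57]. Speed limits (rad/s): [2.79, 2.79, 3.14, 3.14, 3.14, 3.14].

### API

Orientations are given as [roll, pitch, yaw] about the fixed x, y, z axes, in that order (R = Rz(yaw) Ry(pitch) Rx(roll)).
In Python, from bench import readout, imaging, robot gives the robot as it stands.
- The arm moves only by the tool carry_out, never from a script. Its argument "motion" is text: rows parted by semicolons, each of 7 numbers parted by spaces: the shift along the tool's x, y, z each as a share of 200 mm, from -1 to 1, then the turn, a rotation vector about the tool's x, y, z each as a share of 120 degrees, from -1 to 1, then the opening, from 0 (shut) to 1 (fully open). A call has 1 to 12 rows; each row shifts and turns the commanded pose from where the row before left it, along the tool's axes as they then stand; what a row does not reach is not made up. A row lasts 1/8 s, in which the tool goes at most 62.5 mm and 10.7 degrees, less where a joint would pass 70% of its speed; a pose out of reach is approached as far as the arm can. A call with a number of a shift or a turn outside -1 to 1 is refused whole. A call with a gripper value outside its range is refused whole. The fingers move at their own pace and stop on an object; the grip force is fixed at half the most. Time passes only in rows, so rows that do not move let the fingers close. It gives the time, the measured TCP pose, the force, the opening and the grip force at its end, in the units of the state.
- readout.get_obs(): the state, without advancing time (a new reading comes with each control period).
- imaging.snapshot(name): name is "scene" or "side" or "wrist"; returns a dict with "pixels" (400x640x3 uint8, red, green, blue), "fx", "fy", "cx", "cy" (pixels), "dist_coeffs" ([k1, k2, p1, p2, k3] as OpenCV has them; the pictures are not rectified), "R" (3x3) and "t" (3): a world point X has camera coordinates R X + t. Camera axes: x right, y down, z forward; pixel columns grow to the right and rows downward; lengths in m; the calibration is good to about 2 mm. A picture is of the moment at which its call begins. There is no depth.
- robot.close_job(): hands the job in; it is judged then, once.
The state is a dict: "time": time; "joint_positions": joint angles; "qvel": joint speeds; "joint_torque": joint torques, N m; "tool_pos": TCP position; "ee_rot": TCP orientation; "wrist_force": force on the tool from outside, world axes, zero at the start; "wrist_torque": the same for the moment, N m; "width": finger opening in m; "finger_force": force on a finger pad.
Only numpy, scipy, OpenCV 4.12 (cv2) and the standard library are available. Lean on these libraries where they do the work, as an engineer would, in place of code of your own. Each camera call takes 0.05 s, during which the arm holds its last target. There are 200 camera calls.

## Working session

There is one attempt and no reset: what is moved stays moved. The work goes in short steps, Python scripts to look and compute and a tool call to move; the robot and the scene stay as the last step left them, time stands still between calls to the robot, and variables do not carry over. Pictures are saved under pics/ and viewed, at most 10 in all, crops included, and the job is handed in when it is done.

Besides the shell and the picture viewer there is one more tool, called as name(argument=value, ...), one argument or row to a line, values as JSON. carry_out: Moves the arm, as the interface text tells. Its arguments: {"type":"object","properties":{"motion":{"type":"string"}},"required":["motion"]}

```bash
mkdir -p pics
python3 - <<'E'
from bench import readout, imaging, robot
import cv2,numpy as np
for n in ("scene","side"):
    s=imaging.snapshot(n); np.savez(f"pics/{n}.npz",**{k:np.array(v) for k,v in s.items()})
    cv2.imwrite(f"pics/{n}0.png",s["pixels"][:,:,::-1])
    print(n,-np.array(s["R"]).T@s["t"],s["fx"],s["dist_coeffs"])
print(readout.get_obs())
E
```

```text
scene [ 1.37955804 -0.12962658  0.63992756] 477.7146070017982 [-0.13889472  0.          0.          0.          0.        ]
side [ 0.24941237 -0.3151362   0.64631834] 365.4162206830393 [-0.01830753  0.          0.          0.          0.        ]
{'time': 0.1, 'joint_positions': array([-1.27910313e+00,  8.78936372e-02,  1.37207027e+00, -2.39443123e-05,
        1.68361236e+00, -1.03104121e-01]), 'qvel': array([-0.00075299, -0.00177316, -0.00401521, -0.00216727,  0.00156099,
        0.00019023]), 'joint_torque': array([ 1.87547201e-03, -3.41250050e+01, -3.03301728e+01,  7.19307829e-02,
        3.03822022e-02, -9.17791726e-05]), 'tool_pos': array([ 0.21138618, -0.50722618,  0.20443104]), 'ee_rot': array([-3.13961713e+00, -1.80485229e-04,  3.94794468e-01]), 'wrist_force': array([ 0.27605629, -0.01452819,  0.10022895]), 'wrist_torque': array([-0.017785  ,  0.02675544,  0.00110705]), 'finger_force': 0.0, 'width': 0.0945227663824664}
```

View pics/scene0.png

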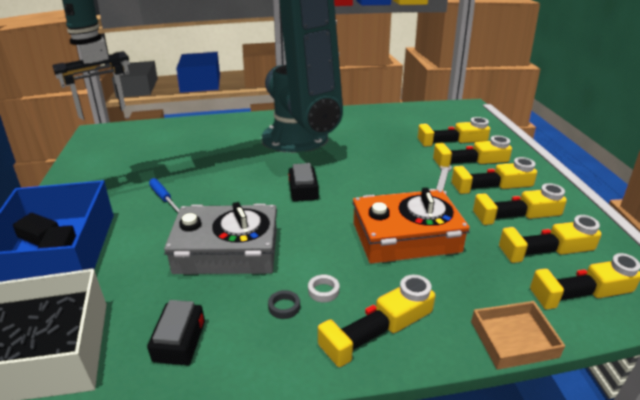

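View pics/side0.png

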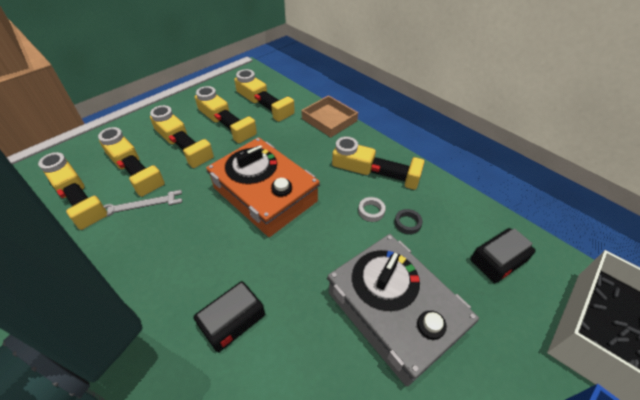

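The scene view shows the orange box around (410,225), with its button at (378,210) and dial at (427,209). In the side view the button is at (282,186) and the dial at (250,163). I'll crop both.

Run:
```python
import cv2,numpy as np
a=np.load("pics/scene.npz")["pixels"][180:265,345:475,::-1]
b=np.load("pics/side.npz")["pixels"][135:235,200:325,::-1]
f=lambda i:cv2.resize(i,(780,int(780*i.shape[0]/i.shape[1]))[:2],interpolation=cv2.INTER_CUBIC)
f2=lambda i:cv2.resize(i,None,fx=5,fy=5,interpolation=cv2.INTER_CUBIC)
A,B=[cv2.resize(i,None,fx=3,fy=3,interpolation=cv2.INTER_CUBIC) for i in(a,b)]
h=max(A.shape[0],B.shape[0]);p=lambda i:cv2.copyMakeBorder(i,0,h-i.shape[0],0,0,cv2.BORDER_CONSTANT)
cv2.imwrite("pics/crop.png",np.hstack([p(A),p(B)]))
```

```text
(no output)
```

View pics/crop.png

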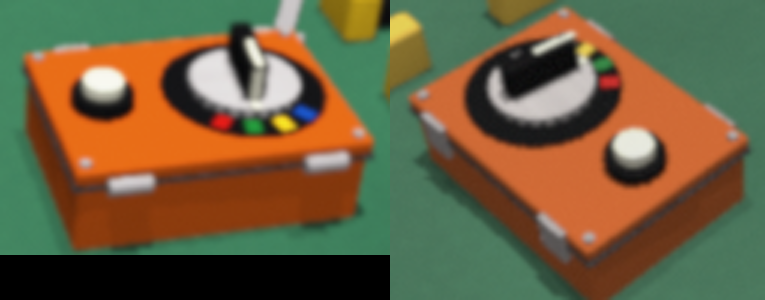

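```bash
cat > h.py <<'E'
import cv2,numpy as np
C={n:np.load(f"pics/{n}.npz") for n in("scene","side")}
def ray(n,uv):
    c=C[n];K=np.array([[c["fx"],0,c["cx"]],[0,c["fy"],c["cy"]],[0,0,1]],float)
    q=cv2.undistortPoints(np.array([[uv]],float),K,c["dist_coeffs"].astype(float))[0,0]
    d=c["R"].T@np.r_[q,1];return -c["R"].T@c["t"],d/np.linalg.norm(d)
def plane(n,uv,z):
    o,d=ray(n,uv);return o+d*(z-o[2])/d[2]
def tri(p,q):
    o,d=ray("scene",p);a,b=ray("side",q)
    s=np.linalg.lstsq(np.c_[d,-b],a-o,rcond=None)[0];P,Q=o+d*s[0],a+b*s[1]
    return (P+Q)/2,np.linalg.norm(P-Q)
E
python3 - <<'E'
from h import *
np.set_printoptions(precision=4,suppress=True)
off={"scene":(345,180,475,265),"side":(200,135,325,235)}
for n,(x0,y0,x1,y1) in off.items():
    im=C[n]["pixels"][y0:y1,x0:x1];hsv=cv2.cvtColor(im,cv2.COLOR_RGB2HSV);H,S,V=cv2.split(hsv)
    # lid
    m=((H<16)&(S>150)&(V>(190 if n=="scene" else 180))).astype(np.uint8)
    k,l,st,_=cv2.connectedComponentsWithStats(m);i=1+st[1:,4].argmax()
    hull=cv2.convexHull(cv2.findContours((l==i).astype(np.uint8),0,2)[0][0])
    poly=cv2.approxPolyDP(hull,5,True)[:,0]
    P=np.array([plane(n,p+[x0,y0],.07)[:2] for p in poly]);print(n,"lid",poly.tolist(),P.tolist())
    for i in range(len(P)):
        d=P[(i+1)%len(P)]-P[i];print("  edge",np.linalg.norm(d),np.arctan2(d[1],d[0]))
    lid=np.zeros_like(m);cv2.fillConvexPoly(lid,hull,1)
    for c,mm in dict(red=((H<5)|(H>172))&(S>170),yel=(H>20)&(H<35)&(S>100),grn=(H>45)&(H<80)&(S>100),blu=(H>100)&(H<125)&(S>100)).items():
        k,l,st,ce=cv2.connectedComponentsWithStats((mm&(lid>0)).astype(np.uint8))
        for i in range(1,k):
            if st[i,4]>=6: print("  ",c,st[i,4],ce[i]+[x0,y0],plane(n,ce[i]+[x0,y0],.071)[:2])
    w=((S<70)&(V>150)&(lid>0)).astype(np.uint8)
    k,l,st,ce=cv2.connectedComponentsWithStats(w)
    for i in range(1,k):
        if st[i,4]>20: print("  white",st[i],ce[i]+[x0,y0],plane(n,ce[i]+[x0,y0],.09)[:2])
b=np.array
print("button",plane("scene",(345+102/3,180+79/3),.092),plane("side",(200+244/3,135+142/3),.092),tri((345+102/3,180+79/3),(200+244/3,135+142/3)))
print("ptr top end",tri((345+257/3,180+67/3),(200+185/3,135+37/3)))
print("ptr inner",tri((345+248/3,180+40/3),(200+144/3,135+53/3)))
E
```

```text
scene lid [[123, 46], [26, 58], [9, 19], [98, 12]] [[0.6383667524110002, 0.2924047403280847], [0.6459653246561514, 0.08348661535877466], [0.49907492578570045, 0.08063773919811207], [0.5015438792178575, 0.28975566292679583]]
  edge 0.20905626333802352 -1.5344412987003389
  edge 0.14691802263745238 -3.1222005145379237
  edge 0.20913249808589235 1.5589903625865538
  edge 0.1368485156656981 0.019358944895187222
   red 38 [418.3947 220.4474] [0.6038 0.1957]
   yel 47 [438.7447 220.4681] [0.6107 0.2382]
   grn 39 [429.0769 221.6923] [0.6117 0.2164]
   blu 46 [445.9348 216.8696] [0.6004 0.2582]
  white [ 63  13  37  24 486] [426.1029 206.6296] [0.5833 0.2175]
  white [ 27  23  15  10 114] [378.9912 207.2982] [0.5701 0.1182]
side lid [[54, 5], [117, 45], [67, 82], [8, 33]] [[0.6227596819294162, 0.2922191000230788], [0.6397315621081352, 0.08774151336599184], [0.49538424443514883, 0.08234053816726522], [0.4875599639617678, 0.2851371769628568]]
  edge 0.20518072073639695 -1.4879849704557486
  edge 0.1444483251979174 -3.104193573702921
  edge 0.20294752048674003 1.6093591041232809
  edge 0.13538507071594924 0.05233336804295767
   red 33 [272.8182 162.    ] [0.6056 0.1986]
   yel 24 [264.4167 151.4583] [0.6143 0.2406]
   grn 24 [270.3333 156.    ] [0.6143 0.2185]
  white [48 11 13  7 34] [254.0294 148.7059] [0.5909 0.2462]
  white [ 33  19  35  21 331] [252.3927 166.3353] [0.5525 0.2017]
  white [ 74  43  14  11 121] [280.7934 182.8595] [0.5652 0.1203]
button [0.5695 0.1183 0.092 ] [0.5659 0.1191 0.092 ] (array([0.5667, 0.1196, 0.0905]), np.float64(0.0011254950315479466))
ptr top end (array([0.5953, 0.2208, 0.1078]), np.float64(0.0007859251067267036))
ptr inner (array([0.5618, 0.2261, 0.1088]), np.float64(0.0005266139824750873))
```

carry_out(
  motion="0.2165 -0.193 0 0 0 0 1;0.2165 -0.193 0 0 0 0 1;0.2165 -0.193 0 0 0 0 1;0.2165 -0.193 0 0 0 0 1;0.2165 -0.193 0 0 0 0 1;0.2165 -0.193 0 0 0 0 1;0.2165 -0.193 0 0 0 0 1;0.2165 -0.193 0 0 0 0 1;0.2165 -0.193 0 0 0 0 1;0.2165 -0.193 0 0 0 0 1;0.2165 -0.193 0 0 0 0 1;0.2165 -0.193 0 0 0 0 1",
)

```text
time: 1.6
tool_pos: [0.5133, 0.1216, 0.205]
ee_rot: [3.141, 0.001, 0.395]
wrist_force: [0.6, -1.6, 0.4]
width: 0.0939
finger_force: 0.0
```

carry_out(
  motion="0 0 0 0 0 -0.088 1;0 0 0 0 0 -0.088 1;0 0 0 0 0 -0.088 1;0 0 0 0 0 -0.088 1;0 0 0 0 0 -0.088 1;0 0 0 0 0 -0.088 1;0 0 0 0 0 -0.088 1;0 0 0 0 0 -0.088 1;0 0 0 0 0 -0.088 1;0 0 0 0 0 -0.088 1;0 0 0 0 0 -0.088 1;0 0 0 0 0 -0.088 1",
)

```text
time: 3.1
tool_pos: [0.5127, 0.1197, 0.2048]
ee_rot: [-3.141, -0.001, 2.613]
wrist_force: [-0.2, 0.3, -0.3]
width: 0.0941
finger_force: 0.0
```

carry_out(
  motion="0 0 0 0 0 -0.088 1;0 0 0 0 0 -0.088 1;0 0 0 0 0 0 1;0 0 0 0 0 0 1",
)

```text
time: 3.6
tool_pos: [0.5128, 0.1197, 0.2051]
ee_rot: [-3.141, -0.001, 2.973]
wrist_force: [0.4, -0.5, 0.1]
width: 0.0939
finger_force: 0.0
```

Run:
```python
from bench import readout, imaging, robot
import cv2,numpy as np
s=imaging.snapshot("wrist"); np.savez("pics/wrist.npz",**{k:np.array(v) for k,v in s.items()})
cv2.imwrite("pics/wrist0.png",s["pixels"][:,:,::-1])
o=readout.get_obs();print(o["tool_pos"],o["ee_rot"],o["joint_positions"],o["time"],robot.hold_point_z)
```

```text
[0.51289579 0.11970377 0.20521139] [-3.14139933e+00 -4.13253263e-04  2.97307260e+00] [ 1.21655026e-01  3.55930807e-02  1.42568586e+00 -6.74132394e-05
  1.68076501e+00 -1.28062867e+00] 3.65 0.0188
```

View pics/wrist0.png

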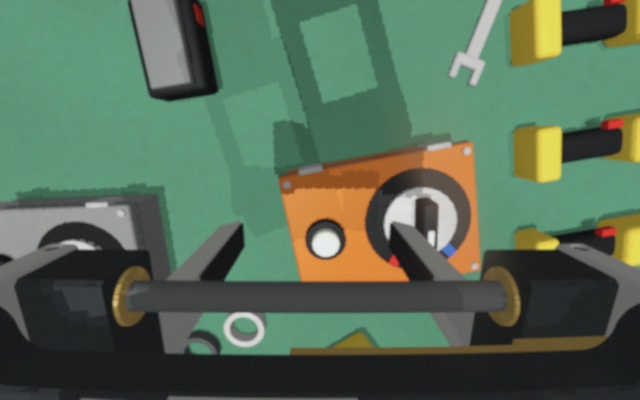

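The wrist view shows the orange button at (324,243), the dial near (418,215) and the lid's far edge running from (280,175) to (470,143). I'll measure from this one and enlarge the dial.

Run:
```python
import cv2,numpy as np,h
from h import plane
np.set_printoptions(precision=4,suppress=True)
h.C["wrist"]=np.load("pics/wrist.npz");im=h.C["wrist"]["pixels"]
print("cam",-h.C["wrist"]["R"].T@h.C["wrist"]["t"])
cv2.imwrite("pics/wcrop.png",cv2.resize(im[135:285,270:485,::-1],None,fx=3.5,fy=3.5,interpolation=cv2.INTER_CUBIC))
P=[plane("wrist",p,.07)[:2] for p in((288,184),(467,152))];d=P[0]-P[1];print("screws",P,np.arctan2(d[1],d[0])+np.pi/2)
hsv=cv2.cvtColor(im,cv2.COLOR_RGB2HSV);H,S,V=cv2.split(hsv)
w=((S<70)&(V>170)).astype(np.uint8);w[:, :300]=0;w[:,350:]=0;w[:215]=0;w[275:]=0
k,l,st,ce=cv2.connectedComponentsWithStats(w);i=1+st[1:,4].argmax();print("button",st[i],ce[i],plane("wrist",ce[i],.092))
for c,mm,z in(("red",((H<4)|(H>172))&(S>170),.071),("blue",(H>105)&(H<125)&(S>120),.071)):
    m=mm.astype(np.uint8);m[:200]=0;m[270:]=0;m[:,:370]=0;m[:,470:]=0
    k,l,st,ce=cv2.connectedComponentsWithStats(m)
    for i in range(1,k):
        if st[i,4]>8: print(c,st[i,4],ce[i],plane("wrist",ce[i],z)[:2])
```

```text
cam [0.4474 0.1302 0.3837]
screws [array([0.4997, 0.09  ]), array([0.4973, 0.2853])] 0.011874026128972703
button [312 231  28  26 551] [325.3866 243.7387] [0.566  0.1197 0.092 ]
red 75 [393.9333 260.3067] [0.6082 0.1941]
blue 89 [448.3933 249.7416] [0.606  0.2578]
```

View pics/wcrop.png

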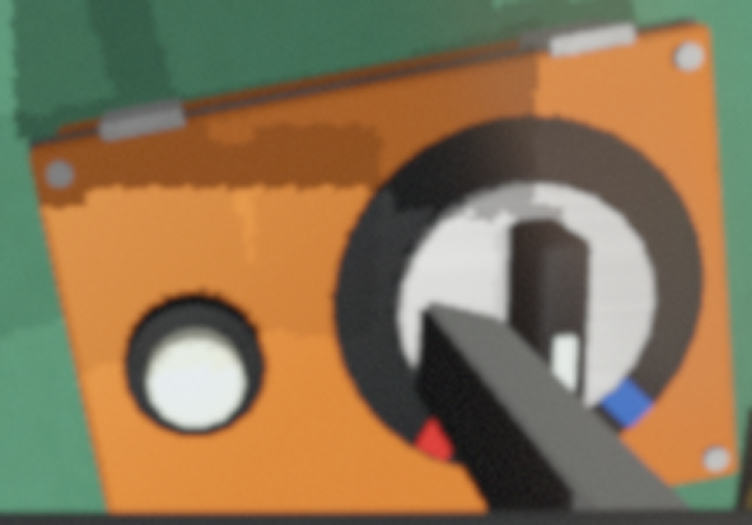

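Run:
```python
import numpy as np,h
h.C["wrist"]=np.load("pics/wrist.npz")
for a,b,z in(((588,245),(582,400),.108),((566,335),(565,385),.108)):
    P,Q=[h.plane("wrist",(270+p[0]/3.5,135+p[1]/3.5),z)[:2] for p in(a,b)];d=Q-P;print(P,Q,np.arctan2(d[1],d[0]))
```

```text
[0.53826592 0.23538059] [0.58457763 0.23041905] -0.10672658565952693
[0.56380345 0.22725028] [0.57904927 0.22584039] -0.09221501042749959
```

carry_out(
  motion="-0.055 0.19 0 0 0 -0.01 1;-0.055 0.19 0 0 0 -0.01 1;-0.055 0.185 0 0 0 -0.01 1;0 0 0.2 0 0 0 1;0 0 0.2 0 0 0 1;0 0 0 0 0 0 1;0 0 0 0 0 0 1",
)

```text
time: 4.53
tool_pos: [0.5628, 0.2268, 0.1271]
ee_rot: [3.141, 0.002, 3.037]
wrist_force: [0.1, -0.5, 0.6]
width: 0.094
finger_force: 0.0
```

Run:
```python
from bench import readout, imaging
import cv2,numpy as np
o=readout.get_obs();print(o["tool_pos"],o["ee_rot"],o["time"])
a,b=imaging.snapshot("scene")["pixels"][130:260,340:500,::-1],imaging.snapshot("wrist")["pixels"][100:360,140:500,::-1]
cv2.imwrite("pics/pre.png",np.hstack([cv2.resize(a,(400,325),interpolation=2),cv2.resize(b,(400,325))]))
```

```text
[0.56282683 0.22684769 0.12705055] [3.14086350e+00 1.91802344e-03 3.03715384e+00] 4.525
```

View pics/pre.png

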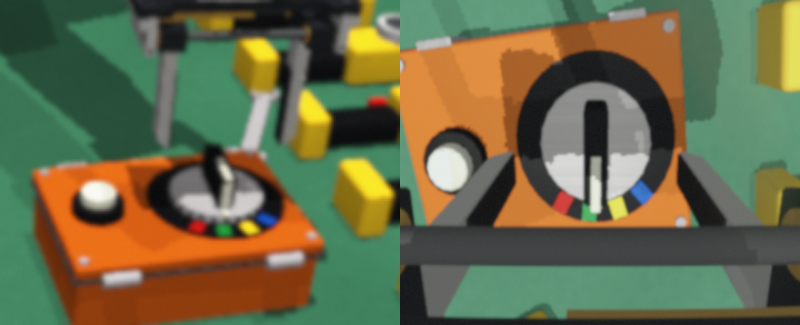

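The fingers straddle the bar symmetrically: the bar is at about x=596 and the fingertips at 515 and 680. The pointer sits next to green. Now I'll go down and grip.

carry_out(
  motion="-0.005 0.005 0.1 0 0 0 1;0 0 0.11 0 0 0 1;0 0 0 0 0 0 1;0 0 0 0 0 0 0;0 0 0 0 0 0 0;0 0 0 0 0 0 0;0 0 0 0 0 0 0;0 0 0 0 0 0 0;0 0 0 0 0 0 0",
)

```text
time: 5.75
tool_pos: [0.5632, 0.2276, 0.0835]
ee_rot: [-3.142, 0.0, 3.038]
wrist_force: [-0.6, 0.6, 0.1]
width: 0.0372
finger_force: 0.0
```

carry_out(
  motion="0 -0.011 0 0 0 0 0;0 0 0 0 0 0 0;0 0 0 0 0 0 0;0 0 0 0 0 0 0;0 0 0 0 0 0 0;0 0 0 0 0 0 0",
)

```text
time: 6.5
tool_pos: [0.5631, 0.2267, 0.0834]
ee_rot: [3.139, 0.0, 3.039]
wrist_force: [0.8, 6.1, -1.6]
width: 0.0158
finger_force: 30.0
```

carry_out(
  motion="0 0.006 0 0 0 0.06 0;0 0 0 0 0 0.06 0;0 0 0 0 0 0.06 0;0 0 0 0 0 0.06 0;0 0 0 0 0 0 0;0 0 0 0 0 0 0;0 0 0 0 0 0 0;0 0 0 0 0 0 0;0 0 0 0 0 0 0;0 0 0 0 0 0 0",
)

```text
time: 7.75
tool_pos: [0.5634, 0.2276, 0.0834]
ee_rot: [3.14, -0.0, 2.538]
wrist_force: [1.8, 4.9, -1.9]
width: 0.0158
finger_force: 30.0
```

Run:
```python
from bench import readout, imaging
import cv2,numpy as np
o=readout.get_obs();print(o["tool_pos"],o["ee_rot"],o["time"],o["wrist_torque"],o["wrist_force"])
a,b=imaging.snapshot("scene")["pixels"][170:260,350:470,::-1],imaging.snapshot("wrist")["pixels"][100:360,140:500,::-1]
cv2.imwrite("pics/red.png",np.hstack([cv2.resize(a,(400,300),interpolation=2),cv2.resize(b,(400,300))]))
```

```text
[0.56337169 0.22757002 0.08339525] [ 3.13971274e+00 -2.32674310e-04  2.53765890e+00] 7.75 [ 0.88631616 -0.44465545 -0.01714993] [ 1.80843796  4.88840439 -1.85835581]
```

View pics/red.png

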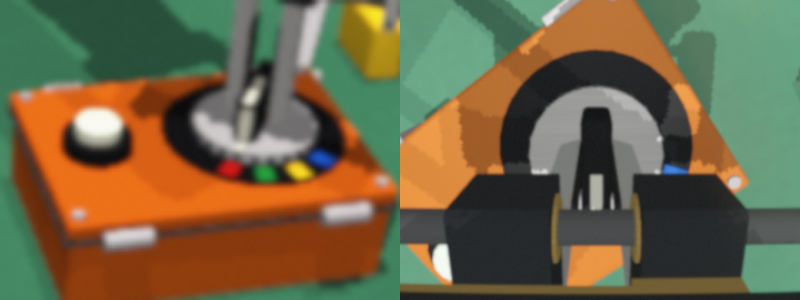

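The bar points at red, with the yaw giving a value of about 0.63. Next is blue.

carry_out(
  motion="0 0 0 0 0 -0.0755 0;0 0 0 0 0 -0.0755 0;0 0 0 0 0 -0.0755 0;0 0 0 0 0 -0.0755 0;0 0 0 0 0 -0.0755 0;0 0 0 0 0 -0.0755 0;0 0 0 0 0 -0.0755 0;0 0 0 0 0 -0.0755 0;0 0 0 0 0 0 0;0 0 0 0 0 0 0;0 0 0 0 0 0 0;0 0 0 0 0 0 0",
)

```text
time: 9.35
tool_pos: [0.5634, 0.2255, 0.0834]
ee_rot: [-3.14, -0.001, -2.484]
wrist_force: [3.1, -4.0, -0.9]
width: 0.016
finger_force: 30.0
```

carry_out(
  motion="0 0 0 0 0 0 0;0 0 0 0 0 0 0;0 0 0 0 0 0 0;0 0 0 0 0 0 0;0 0 0 0 0 0 0",
)

```text
time: 9.98
tool_pos: [0.5634, 0.2255, 0.0834]
ee_rot: [-3.14, -0.001, -2.484]
wrist_force: [2.8, -4.2, -0.8]
width: 0.0158
finger_force: 30.0
```

Run:
```python
from bench import readout, imaging
import cv2,numpy as np
o=readout.get_obs();print(o["tool_pos"],o["ee_rot"],o["time"],o["wrist_torque"],o["wrist_force"])
a,b=imaging.snapshot("scene")["pixels"][170:260,350:470,::-1],imaging.snapshot("wrist")["pixels"][100:360,140:500,::-1]
cv2.imwrite("pics/blue.png",np.hstack([cv2.resize(a,(400,300),interpolation=2),cv2.resize(b,(400,300))]))
```

```text
[0.56338651 0.22552131 0.08339442] [-3.13970909e+00 -8.60207271e-04 -2.48368391e+00] 9.975 [-0.57926899 -0.516756    0.01117218] [ 2.82023446 -4.19000621 -0.8197718 ]
```

View pics/blue.png

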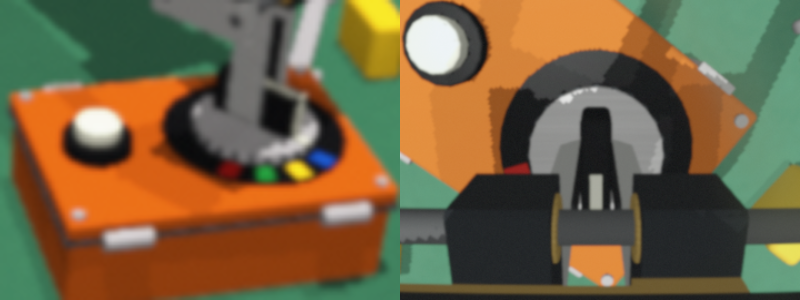

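The pointer is at blue (about -0.62). Next I'll turn to green, rest there, and then open.

carry_out(
  motion="0 0 0 0 0 0.067 0;0 0 0 0 0 0.067 0;0 0 0 0 0 0.067 0;0 0 0 0 0 0.067 0;0 0 0 0 0 0.067 0;0 0 0 0 0 0.067 0;0 0 0 0 0 0 0;0 0 0 0 0 0 0;0 0 0 0 0 0 0;0 0 0 0 0 0 0;0 0 0 0 0 0 0;0 0 0 0 0 0 0",
)

```text
time: 11.58
tool_pos: [0.563, 0.2269, 0.0834]
ee_rot: [3.141, -0.0, 2.959]
wrist_force: [1.8, 1.2, -2.3]
width: 0.0158
finger_force: 30.0
```

carry_out(
  motion="0 0 0 0 0 0 0;0 0 0 0 0 0 0;0 0 0 0 0 0 0;0 0 0 0 0 0 0;0 0 0 0 0 0 0.6;0 0 0 0 0 0 0.6;0 0 0 0 0 0 0.6;0 0 0 0 0 0 0.6;0 0 0 0 0 0 0.6;0 0 0 0 0 0 0.6",
)

```text
time: 12.82
tool_pos: [0.5631, 0.2266, 0.0835]
ee_rot: [-3.141, 0.0, 2.958]
wrist_force: [0.6, 0.1, -0.9]
width: 0.0563
finger_force: 0.0
```

carry_out(
  motion="0 0 -0.25 0 0 0 0.6;0 0 -0.25 0 0 0 0.6;-0.056 -0.26 0 0 0 0 0;-0.056 -0.26 0 0 0 0 0;0 0 0 0 0 0 0;0 0 0 0 0 0 0;0 0 0 0 0 0 0;0 0 0 0 0 0 0;0 0 0 0 0 0 0;0 0 0 0 0 0 0;0 0 0 0 0 0 0",
)

```text
time: 14.2
tool_pos: [0.5661, 0.1204, 0.1835]
ee_rot: [-3.142, 0.0, 2.958]
wrist_force: [-0.2, 0.1, -0.0]
width: 0.0004
finger_force: 0.0
```

Run:
```python
from bench import readout, imaging
import cv2,numpy as np
o=readout.get_obs();print(o["tool_pos"],o["ee_rot"],o["time"],o["width"])
a,b=imaging.snapshot("scene")["pixels"][170:260,350:470,::-1],imaging.snapshot("wrist")["pixels"][100:360,140:500,::-1]
cv2.imwrite("pics/btn.png",np.hstack([cv2.resize(a,(400,300),interpolation=2),cv2.resize(b,(400,300))]))
```

```text
[0.56613884 0.12037034 0.18346051] [-3.14151614e+00  6.18293188e-05  2.95849933e+00] 14.2 0.00036629215815852116
```

View pics/btn.png

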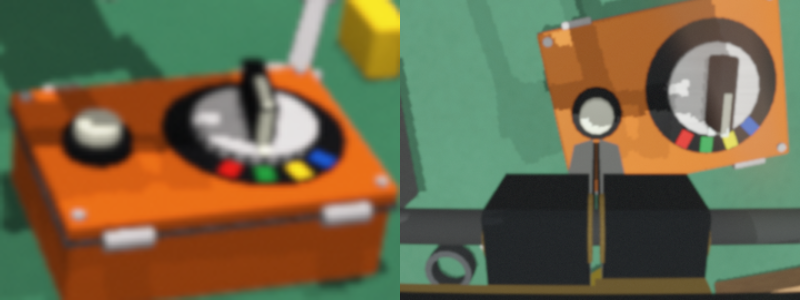

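The tool is above the button and the pointer is at green in the scene crop (pointer (262,140), green (265,173)). Now I'll press.

carry_out(
  motion="0 0 0.2 0 0 0 0;0 0 0.2 0 0 0 0;0 0 0.025 0 0 0 0;0 0 0.021 0 0 0 0;0 0 0.021 0 0 0 0;0 0 0.021 0 0 0 0;0 0 0 0 0 0 0;0 0 0 0 0 0 0;0 0 0 0 0 0 0",
)

```text
time: 15.42
tool_pos: [0.5673, 0.1204, 0.0869]
ee_rot: [3.141, 0.003, 2.958]
wrist_force: [2.3, 0.1, 3.0]
width: 0.0002
finger_force: 1.7
```

carry_out(
  motion="0 0 0.006 0 0 0 0;0 0 0.006 0 0 0 0;0 0 0 0 0 0 0;0 0 0 0 0 0 0",
)

```text
time: 15.92
tool_pos: [0.5674, 0.1204, 0.0861]
ee_rot: [3.141, 0.004, 2.958]
wrist_force: [1.7, -0.7, 11.1]
width: 0.0008
finger_force: 5.3
```

The button is fully down: 11 N against the stop at z=0.086. Now I'll lift off.

carry_out(
  motion="0 0 -0.05 0 0 0 0;0 0 -0.1 0 0 0 0;0 0 -0.2 0 0 0 0;0 0 -0.2 0 0 0 0;0 0 0 0 0 0 0;0 0 0 0 0 0 0;0 0 0 0 0 0 0;0 0 0 0 0 0 0",
)

```text
time: 16.92
tool_pos: [0.5653, 0.1201, 0.1916]
ee_rot: [-3.14, -0.003, 2.958]
wrist_force: [-0.2, 0.5, -0.9]
width: 0.0004
finger_force: 0.0
```

Run:
```python
from bench import readout, imaging
import cv2,numpy as np
o=readout.get_obs();print(o["tool_pos"],o["time"],o["wrist_force"],np.abs(o["qvel"]).max())
s=imaging.snapshot("scene")["pixels"];p=np.load("pics/scene.npz")["pixels"]
a,b=s[180:260,350:470,::-1],s[195:275,160:280,::-1]
cv2.imwrite("pics/end.png",np.hstack([cv2.resize(i,(390,260),interpolation=2) for i in(a,b)]))
print("grey dial diff",cv2.absdiff(s,p)[200:240,210:265].max())
```

```text
[0.56529714 0.12014174 0.19158353] 16.925 [-0.20062022  0.48724764 -0.8883743 ] 0.01482412132877332
grey dial diff 4
```

View pics/end.png

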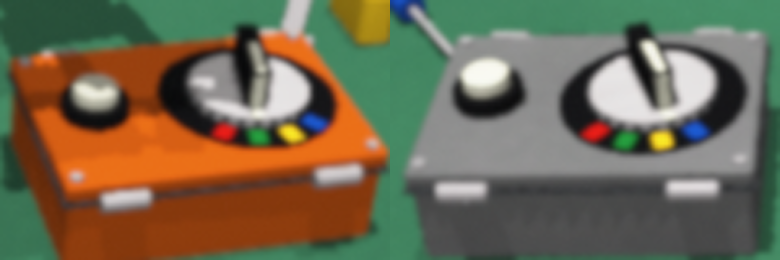

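The button is back up, the orange pointer is on green, and the grey dial hasn't moved.

```bash
python3 -c "
from bench import robot
print(robot.close_job())"
```

```text
the job is handed in; nothing more can be done
None
```

I turned the orange dial to red, blue and then green, released it, pressed the release button fully down and let it come back up, left the grey dial unmoved, and handed the job in at about 17 s; no verdict was returned.

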